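# Reset the micromotor control unit with the hanging reset pin

### The arm

A 7-joint arm with a two-finger parallel gripper is mounted at the origin on a cart in front of the work surface, level with it; the furniture and walls round the work are solid. World frame = base frame: x ahead of the robot, y to its left, z up, the work surface at z = 0. Lengths are in m, angles in rad, forces in N, time in s.
With the tool pointing down it reaches from about 0.35 to 0.9 m from the base axis. Payload 19.9 kg.
Tool frame: the origin (TCP) lies on the centre line of the jaws, within the pads' length; the fingertips stand 14 mm ahead of it and the grasp point (between the pads) lies 5 mm behind it; z points along the fingers, y is the line along which they close (so a half turn about z gives the same grasp; the last joint's range is limited). The gripper opens to 94 mm and grips with 3 to 60 N. Pads are 16 mm wide; open, the fingers measure 119 mm over their backs; the gripper's body (75 mm by 177 mm) begins 78 mm behind the grasp point.
Start: joints at [1.157, 0.417, -0.01, 1.614, 0.005, 1.111, -0.053], TCP at [0.227, -0.582, 0.219] pointing down, gripper open.
Joint ranges: [-2.81, 2.81], [-0.39, 2.02], [-1.27, 1.25], [0.06, 2.57], [-1.19, 4.33], [0.19, 2], [-2.82, 2.82]. Speed limits (rad/s): [1.89, 1.89, 2.39, 2.39, 3.01, 3.01, 3.01].

### API

Orientations are given as a unit quaternion [w, x, y, z].
In Python, from station import * gives the robot as it stands.
- The arm moves only by the shell command python3 -m jog 'ROWS' [OPENING] [FORCE]. ROWS is JSON, a list of rows, each an object of numbers: "dx", "dy", "dz": the shift along the tool's x, y, z in m; "turn": the turn about the tool's z in rad. A call has 1 to 10 rows; each row shifts and turns the commanded pose from where the row before left it, along the tool's axes as they then stand; what a row does not reach is not made up. A row lasts 1/8 s, in which the tool goes at most 62.5 mm and 10.7 degrees, less where a joint would pass 70% of its speed; a pose out of reach is approached as far as the arm can. A call with a gripper value outside its range is refused whole. OPENING is the finger opening in m, from 0 to 0.094, set as the call begins (- or left out, the last holds). The fingers move at their own pace and stop on an object; FORCE is the grip in N (left out, the last holds). Time passes only in rows, so rows that do not move let the fingers close. It gives the time, the measured TCP pose, the force, the opening and the grip force at its end, in the units of the state.
- get_state(): the state, without advancing time (a new reading comes with each control period).
- camera(name): name is "scene" or "top"; returns the picture (400x640x3 uint8, red, green, blue); there is no depth.
- camera_info(name): a dict with "mtx" (3x3 intrinsics, pixels), "R" (3x3) and "t" (3): a world point X has camera coordinates R X + t. Camera axes: x right, y down, z forward; pixel columns grow to the right and rows downward; lengths in m; the calibration is good to about 2 mm. A picture is of the moment at which its call begins. camera_info takes no time and is no camera call.
- job_done(): hands the job in; it is judged then, once.
The state is a dict: "time": time; "joint_positions": joint angles; "qvel": joint speeds; "effort": joint torques, N m; "ee_pos": TCP position; "orientation": TCP orientation; "force": force on the tool from outside, world axes, zero at the start; "ft_torque": the same for the moment, N m; "gripper_width": finger opening in m; "finger_force": force on a finger pad.
Only numpy, scipy, OpenCV 4.12 (cv2) and the standard library are available. Lean on these libraries where they do the work, as an engineer would, in place of code of your own. Each camera call takes 0.05 s, during which the arm holds its last target. There are 200 camera calls.

### The job

The bench micromotor's control unit has tripped. Lift the slim reset pin (the straight-handled tool) up and off its forked hook, reach its tip down through the raised-collar hole in the top of the control unit and press the recessed reset button fully down. Finish while still gripping the pin and holding the button down; do not press the other recessed button, and leave the mushroom-handled burnisher on its hook and the things standing around undisturbed.

Things in the scene. Friction and masses are not known exactly. Their poses are not given: they have to be found in the camera images.
- control_unit: Grey plastic control unit fixed to the bench, 100 mm (its x) by 160 mm (its y), flat top 54 mm above the bench. Origin at the centre of its underside, z up; its socket front faces its -x. In the middle of the top stands a black speed dial, 42 mm across and 18 mm high; a round hole lies to each side of it. The dial does not matter.
- reset_mouth (a point): Centre of the mouth of the reset hole, level with the unit's flat top; it lies at (+12, -50) mm from the unit's origin. The hole is round, 14 mm wide, vertical, and ringed by a raised steel collar 23 mm across outside, 15 mm inside, 3 mm high. The reset button's top (12 mm across) lies 20 mm below this point when not pressed.
- reset_button (a joint): How far the reset button is pressed, in m: 0 up, 0.006 fully down at a hard stop. It starts to move at about 3 N and is fully down at about 6 N; springs back up when let go.
- mode_mouth (a point): Centre of the mouth of the other hole, at (+12, +50) mm from the unit's origin: the same size but flush, without a collar. The button in it is not to be pressed.
- mode_button (a joint): How far the other button is pressed, in m: 0 up, 0.006 fully down.
- hanger: Fixed wooden hanger, base 140 (y) x 85 mm, upright board to 118 mm high behind two steel forked hooks 80 mm apart. Origin at bench level, z up; hooks point to its -x. Each has two prongs 12 mm apart inside, tops 120 mm above the bench, ends turned up 9 mm. A tool hangs by its collar on the prongs, stem between them, at x -12, y +40 or -40 mm from the origin.
- pin_grip (a point): Grip point on the reset pin's axis, 40 mm above the underside of its collar. The pin (60 to 100 g) hangs upright on one of the hooks: round straight wooden handle 16 mm across, 66 mm tall (reaching 31 mm above this point); under it a steel collar 24 mm across, 5 mm thick, resting on the prongs; below that a steel stem 6 mm across, 72 mm long. z runs from tip to handle.
- pin_tip (a point): Tip of the reset pin's stem, 112 mm below its grip point.
- burnisher_center (a point): The burnisher hanging on the other hook: same collar, a mushroom-shaped wooden handle 34 mm across and 42 mm tall, a stem with a 20 mm ball at its end, too wide for the hole. This point is on its axis, 25 mm above the underside of its collar. To be left hanging.
- glue_center (a point): Centre (half-way up) of an upright glue bottle, 37 mm across, 144 mm tall. Bystander.
- jar_center (a point): Centre of a small pigment jar, 35 mm across, 46 mm tall. Bystander.
- case_center (a point): Centre of a white earbud case lying on the bench, 47x64x25 mm. Bystander.

How it is judged:
On the way, in this order (a step that is already met when the one before it is completed fails the run):
1. the reset pin is gripped and lifted off its hook (contact force between the fingers and reset_pin above 1 N and contact force between reset_pin and hanger below 0.05 N and height (world z) of pin_grip above 0.172 m), for 0.2 s.
2. the pin's tip is inside the reset hole (z of pin_tip in the frame of reset_mouth below -0.008 m and horizontal distance between pin_tip and reset_mouth below 0.007 m), for 0.1 s.
At the end, for the whole second after the job is handed in: For the last second the gripped pin, off the hanger, presses the reset button (over 2 N) at least 4.5 of 6 mm down, its tip in the reset hole (within 7 mm of the axis, 18 mm or more deep); other button up; burnisher moved under 20 mm, bystanders under 30 mm (value of joint reset_button above 0.0045 m and contact force between reset_pin and reset_button above 2 N and contact force between the fingers and reset_pin above 1 N and contact force between reset_pin and hanger below 0.05 N and z of pin_tip in the frame of reset_mouth below -0.018 m and horizontal distance between pin_tip and reset_mouth below 0.007 m and value of joint mode_button below 0.002 m and distance of burnisher_center from where it was at the start of the episode below 0.02 m and distance of each of glue_center, jar_center, case_center from where it was at the start of the episode below 0.03 m); the arm keeps its last pose, push and grip.
It fails at once if the other recessed button is pressed (value of joint mode_button above 0.003 m).
It fails at once if the burnisher is disturbed (distance of burnisher_center from where it was at the start of the episode above 0.02 m).
It fails at once if a bystander is pushed or toppled (distance of any of glue_center, jar_center, case_center from where it was at the start of the episode above 0.03 m).
It also fails if it takes over 35 s, if anything falls off the work surface, if the arm or the gripper's body presses on something with over 40 N, if the wrist force passes 120 N, or if a joint passes its speed limit or range.

## Working session

There is one attempt and no reset: what is moved stays moved. The work goes in short steps, Python scripts to look and compute and a shell command to move; the robot and the scene stay as the last step left them, time stands still between calls to the robot, and variables do not carry over. Pictures are saved under pics/ and viewed, at most 10 in all, crops included, and the job is handed in when it is done.

```bash
mkdir -p pics
python3 - <<'E'
from station import *
import cv2
for n in("scene","top"):
    im=camera(n); cv2.imwrite(f"pics/{n}0.png",im[:,:,::-1]); i=camera_info(n); print(n,i)
s=get_state(); print(s)
E
```

```text
scene {'mtx': array([[508.41972073,   0.        , 328.05488673],
       [  0.        , 508.41972073, 196.96153687],
       [  0.        ,   0.        ,   1.        ]]), 'R': array([[-4.05390402e-01, -9.14143648e-01,  1.17060021e-04],
       [-6.84372009e-01,  3.03409899e-01, -6.63006325e-01],
       [ 6.06047503e-01, -2.68856513e-01, -7.48613785e-01]]), 't': array([0.23632369, 0.38042407, 1.02508064])}
top {'mtx': array([[504.48443255,   0.        , 314.82451679],
       [  0.        , 504.48443255, 195.60433011],
       [  0.        ,   0.        ,   1.        ]]), 'R': array([[-0.02688922, -0.99954677, -0.01353577],
       [-0.99842516,  0.02752105, -0.04888541],
       [ 0.04923577,  0.01219996, -0.99871267]]), 't': array([0.0607959 , 0.47732187, 1.26367875])}
{'time': 0.1, 'joint_positions': array([ 1.15750412,  0.41792623, -0.01032386,  1.61410226,  0.00470018,
        1.11068363, -0.05298925]), 'qvel': array([ 0.00013114, -0.00016592,  0.00057194, -0.00025197, -0.00183283,
       -0.00017934,  0.00062015]), 'effort': array([ 5.84544650e-04, -8.52586985e+01,  6.39399290e-01, -4.26698005e+01,
       -4.89380525e-02,  1.64007075e-02,  2.49071070e-05]), 'ee_pos': array([ 0.22694109, -0.58200226,  0.2188852 ]), 'orientation': array([-5.29861473e-04,  9.82767376e-01,  1.84845840e-01, -1.38848359e-04]), 'force': array([ 0.87163893,  0.17018318, -0.19406829]), 'ft_torque': array([-0.00890567,  0.03534869,  0.00705384]), 'finger_force': 0.0, 'gripper_width': 0.0940479291433732}
```

View pics/scene0.png

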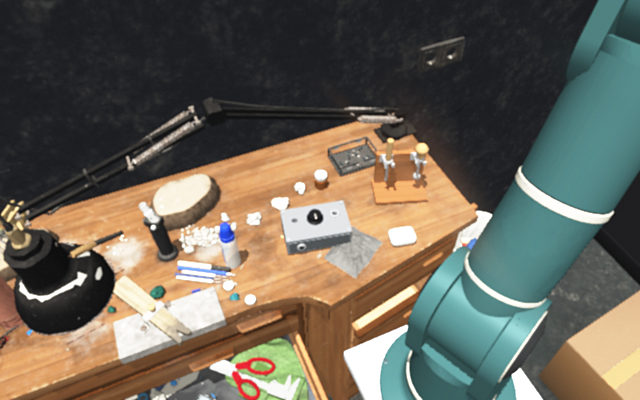

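View pics/top0.png

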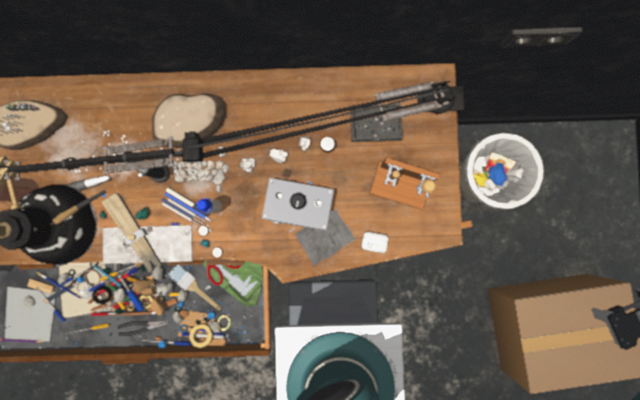

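The scene view shows the hanger near (400,175), with the slim pin at (390,150) and the burnisher at (421,150). The unit is near (316,225). In the top view the unit is near (298,203) and the hanger near (405,183). I'll enlarge both.

Run:
```python
import cv2
a=cv2.imread("pics/scene0.png");b=cv2.imread("pics/top0.png")
# scene crop: x 270..450, y130..265 ; top crop: x 255..445 y 150..240
c=cv2.resize(a[130:265,270:450],None,fx=4.4,fy=4.4,interpolation=cv2.INTER_CUBIC)
d=cv2.resize(b[130:260,255:445],None,fx=4.2,fy=4.2,interpolation=cv2.INTER_CUBIC)
for im,x0,y0,w,h,f in((c,270,130,180,135,4.4),(d,255,130,190,130,4.2)):
    for x in range(-(-x0//10)*10,x0+w,10):
        X=int((x-x0+.5)*f);cv2.line(im,(X,0),(X,6),(0,255,255),1)
        if x%20==0: cv2.putText(im,str(x),(X-10,18),0,.4,(0,255,255),1)
    for y in range(-(-y0//10)*10,y0+h,10):
        Y=int((y-y0+.5)*f);cv2.line(im,(0,Y),(6,Y),(0,255,255),1)
        if y%20==0: cv2.putText(im,str(y),(8,Y+4),0,.4,(0,255,255),1)
cv2.imwrite("pics/sc1.png",c);cv2.imwrite("pics/tc1.png",d)
```

```text
(no output)
```

View pics/sc1.png

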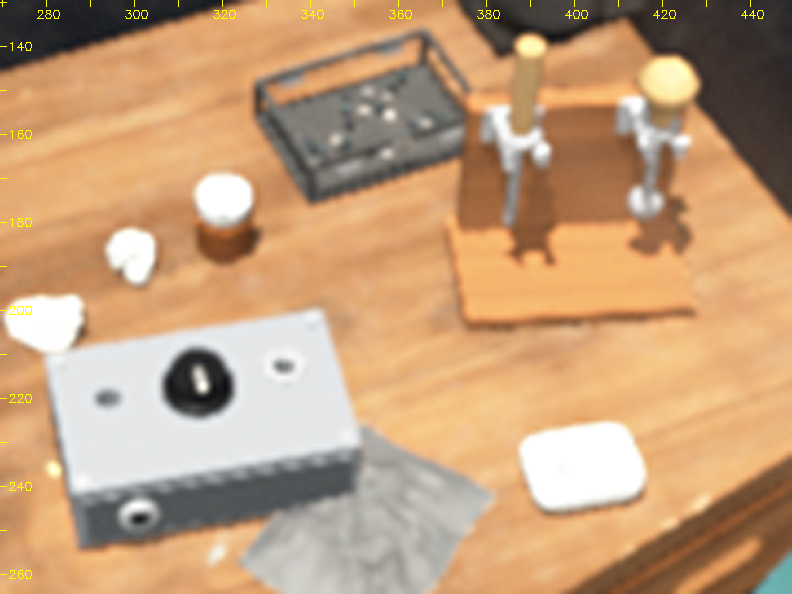

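View pics/tc1.png

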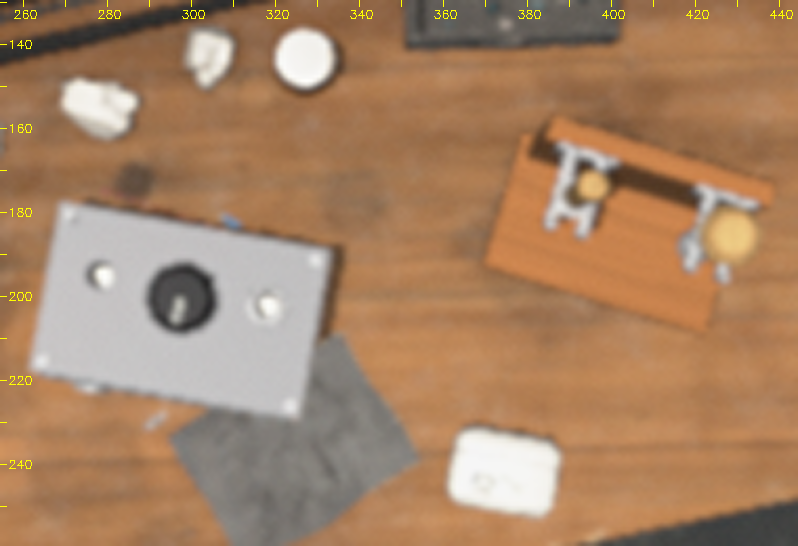

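The enlarged crops are clear. In the top crop the unit's corners are at (62,202), (330,247), (298,417) and (33,372), and the collared hole is on the right. The pin's handle top is at (593,185) there and at (530,44) in the scene crop. I'll fit the poses.

```bash
cat > h.py <<'E'
from station import *
import numpy as np, cv2
from scipy.optimize import least_squares
CI={n:camera_info(n) for n in("scene","top")}
def proj(n,X):
    c=CI[n];p=(c["mtx"]@(c["R"]@np.asarray(X,float).T+c["t"][:,None])).T if np.ndim(X)>1 else c["mtx"]@(c["R"]@np.asarray(X,float)+c["t"])
    return p[...,:2]/p[...,2:]
def ray(n,uv,z):
    c=CI[n];d=c["R"].T@np.linalg.inv(c["mtx"])@[*uv,1];o=-c["R"].T@c["t"];return o+d*(z-o[2])/d[2]
S=lambda x,y:(270+x/4.4-.5,130+y/4.4-.5)
T=lambda x,y:(255+x/4.2-.5,130+y/4.2-.5)
E
python3 - <<'E'
from h import *
np.set_printoptions(precision=4,suppress=True)
L=np.array([[.05,.08,.054],[.05,-.08,.054],[-.05,-.08,.054],[-.05,.08,.054]])
tt=[T(62,202),T(330,247),T(298,417),T(33,372)]
ss=[S(47,353),S(322,311),S(358,449),S(78,492)]
def W(p,L):
    c,s=np.cos(p[2]),np.sin(p[2]);L=np.atleast_2d(L);return np.c_[p[0]+c*L[:,0]-s*L[:,1],p[1]+s*L[:,0]+c*L[:,1],L[:,2]]
for nm,use in(("both","st"),("s","s"),("t","t")):
    f=lambda p:np.r_[(proj("top",W(p,L))-tt).ravel()*("t" in use),(proj("scene",W(p,L))-ss).ravel()*("s" in use)]
    r=least_squares(f,[.55,.05,0]);print(nm,r.x,"rms",np.sqrt(np.mean(r.fun**2)),"mouth",W(r.x,[.012,-.05,.054])[0])
print("collar direct top",ray("top",T(266,306),.057),"scene",ray("scene",S(285,365),.057))
print("pin top: t",ray("top",T(593,185),.191),"s",ray("scene",S(530,44),.191),"tip s",ray("scene",S(511,220),.048))
print("burn top: t",ray("top",T(732,236),.167),"s",ray("scene",S(669,78),.160))
# hanger base corners z~0.0?
for p in((486,264),(706,330),(523,135),(775,185),(554,117)):print(p,ray("top",T(*p),.02),ray("top",T(*p),.118))
E
```

```text
both [ 0.4596  0.0892 -0.2058] rms 0.6857438847052921 mouth [0.4611 0.0378 0.054 ]
s [ 0.4599  0.0883 -0.2179] rms 0.4923336709429595 mouth [0.4608 0.0369 0.054 ]
t [ 0.4595  0.0901 -0.1969] rms 0.2977121201518236 mouth [0.4614 0.0387 0.054 ]
collar direct top [0.4599 0.0403 0.057 ] scene [0.4614 0.0372 0.057 ]
pin top: t [ 0.5131 -0.1314  0.191 ] s [ 0.5148 -0.1335  0.191 ] tip s [ 0.5162 -0.1362  0.048 ]
burn top: t [ 0.4862 -0.2073  0.167 ] s [ 0.4873 -0.2104  0.16  ]
(486, 264) [ 0.4827 -0.0915  0.02  ] [ 0.4776 -0.082   0.118 ]
(706, 330) [ 0.4397 -0.2211  0.02  ] [ 0.4379 -0.2015  0.118 ]
(523, 135) [ 0.5595 -0.1162  0.02  ] [ 0.5484 -0.1047  0.118 ]
(775, 185) [ 0.5252 -0.2655  0.02  ] [ 0.5168 -0.2424  0.118 ]
(554, 117) [ 0.5698 -0.1351  0.02  ] [ 0.5579 -0.1221  0.118 ]
```

```bash
cat >> h.py <<'E'
from scipy.spatial.transform import Rotation
def tool(target):
    s=get_state();R=Rotation.from_quat(np.roll(s["orientation"],-1)).as_matrix()
    return R.T@(np.asarray(target)-s["ee_pos"]),R,s
E
python3 - <<'E'
from h import *
np.set_printoptions(precision=4,suppress=True)
def tri(s,t):
    return least_squares(lambda X:np.r_[proj("scene",X)-s,proj("top",X)-t],[.6,0,.2]).x
for s,t in(((210,110),(192,147)),((380,120),(430,97))):print("lamp",tri(s,t))
print("pin top tri",tri(S(530,44),T(593,185)))
d,R,s=tool([.514,-.1325,.25]);print(d);print(R)
E
```

```text
lamp [0.5556 0.2652 0.3805]
lamp [ 0.7123 -0.2332  0.0671]
pin top tri [ 0.5127 -0.1315  0.1935]
[ 0.4308 -0.3145 -0.0308]
[[ 0.9317  0.3633 -0.0005]
 [ 0.3633 -0.9317  0.001 ]
 [-0.0001 -0.0011 -1.    ]]
```

```bash
python3 -m jog '[{"dx":0.0431,"dy":-0.0315,"dz":-0.003},{"dx":0.0431,"dy":-0.0315,"dz":-0.003},{"dx":0.0431,"dy":-0.0315,"dz":-0.003},{"dx":0.0431,"dy":-0.0315,"dz":-0.003},{"dx":0.0431,"dy":-0.0315,"dz":-0.003},{"dx":0.0431,"dy":-0.0315,"dz":-0.003},{"dx":0.0431,"dy":-0.0315,"dz":-0.003},{"dx":0.0431,"dy":-0.0315,"dz":-0.003},{"dx":0.0431,"dy":-0.0315,"dz":-0.003},{"dx":0.0431,"dy":-0.0315,"dz":-0.003}]' 0.06
python3 -m jog '[{},{}]'
python3 -c "
from h import *
print(tool([.5135,-.132,.158])[0])
s=camera('scene');t=camera('top')
a=cv2.resize(s[90:230,300:460],None,fx=2.5,fy=2.5);b=cv2.resize(t[110:250,310:470],None,fx=2.5,fy=2.5)
cv2.imwrite('pics/p2.png',np.hstack([a,b])[:,:,::-1])"
```

```text
[ 0.43047661 -0.31507132  0.06119639]invalid input at $[0]: expected keys dx, dy, dz, turn
invalid input at $[0]: expected keys dx, dy, dz, turn
```

View pics/p2.png

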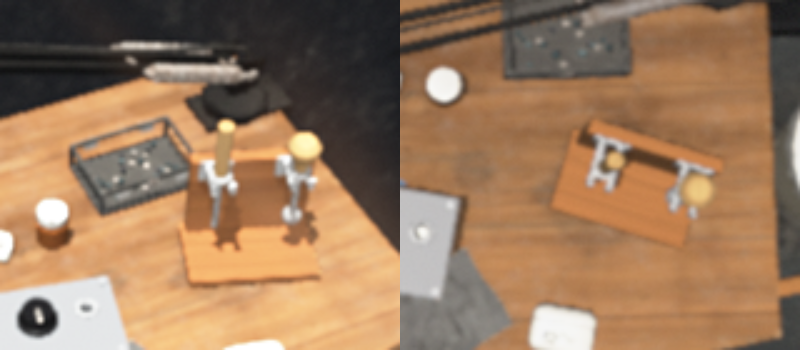

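The call was refused because every row needs all four keys, so nothing moved. The picture shows the pin and burnisher still hanging as before. I'll retry with full rows.

```bash
python3 -m jog '[{"dx":0.043,"dy":-0.0315,"dz":-0.003,"turn":0},{"dx":0.043,"dy":-0.0315,"dz":-0.003,"turn":0},{"dx":0.043,"dy":-0.0315,"dz":-0.003,"turn":0},{"dx":0.043,"dy":-0.0315,"dz":-0.003,"turn":0},{"dx":0.043,"dy":-0.0315,"dz":-0.003,"turn":0},{"dx":0.043,"dy":-0.0315,"dz":-0.003,"turn":0},{"dx":0.043,"dy":-0.0315,"dz":-0.003,"turn":0},{"dx":0.043,"dy":-0.0315,"dz":-0.003,"turn":0},{"dx":0.043,"dy":-0.0315,"dz":-0.003,"turn":0},{"dx":0.043,"dy":-0.0315,"dz":-0.003,"turn":0}]' 0.06
python3 -m jog '[{"dx":0,"dy":0,"dz":0,"turn":0},{"dx":0,"dy":0,"dz":0,"turn":0}]'
python3 -c "
from h import *
print(tool([.5135,-.132,.158])[0])
s=camera('scene');t=camera('top')
a=cv2.resize(s[90:230,300:460],None,fx=2.5,fy=2.5);b=cv2.resize(t[110:250,310:470],None,fx=2.5,fy=2.5)
cv2.imwrite('pics/p3.png',np.hstack([a,b])[:,:,::-1])"
```

```text
time: 1.45
ee_pos: [0.5139, -0.1311, 0.2496]
orientation: [0.0, 0.983, 0.185, 0.0]
force: [-0.5, -1.3, -0.2]
gripper_width: 0.06
finger_force: 0.0
time: 1.7
ee_pos: [0.513, -0.1329, 0.2492]
orientation: [-0.0, 0.983, 0.185, -0.0]
force: [0.0, -0.0, 0.4]
gripper_width: 0.0601
finger_force: 0.0
[ 0.00089894 -0.00066184  0.09120349]
```

View pics/p3.png

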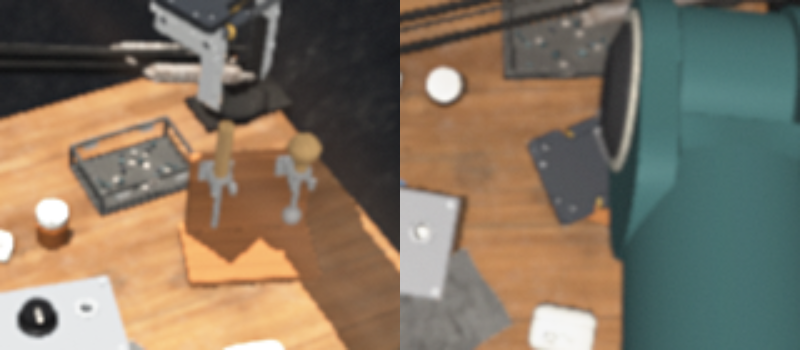

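The open fingers straddle the pin axis: in the left panel the fingertips are at (212,105) and (265,75), above the pin top at (227,125). I'll go down.

```bash
python3 -m jog '[{"dx":0.001,"dy":-0.0005,"dz":0.02,"turn":0},{"dx":0,"dy":0,"dz":0.02,"turn":0},{"dx":0,"dy":0,"dz":0.02,"turn":0},{"dx":0,"dy":0,"dz":0.016,"turn":0},{"dx":0,"dy":0,"dz":0.015,"turn":0},{"dx":0,"dy":0,"dz":0,"turn":0},{"dx":0,"dy":0,"dz":0,"turn":0}]'
python3 -m jog '[{"dx":0,"dy":0,"dz":0,"turn":0},{"dx":0,"dy":0,"dz":0,"turn":0},{"dx":0,"dy":0,"dz":0,"turn":0},{"dx":0,"dy":0,"dz":0,"turn":0},{"dx":0,"dy":0,"dz":0,"turn":0},{"dx":0,"dy":0,"dz":0,"turn":0}]' 0 35
```

```text
time: 2.68
ee_pos: [0.5143, -0.1318, 0.1589]
orientation: [0.0, 0.983, 0.185, 0.0]
force: [-1.0, -0.4, -0.5]
gripper_width: 0.0602
finger_force: 0.0
time: 3.42
ee_pos: [0.5139, -0.1318, 0.1584]
orientation: [-0.0, 0.983, 0.185, -0.0]
force: [0.5, -0.3, -0.9]
gripper_width: 0.0153
finger_force: 35.0
```

```bash
python3 -m jog '[{"dx":0,"dy":0,"dz":-0.008,"turn":0},{"dx":0,"dy":0,"dz":-0.01,"turn":0},{"dx":0,"dy":0,"dz":-0.015,"turn":0},{"dx":0,"dy":0,"dz":-0.02,"turn":0},{"dx":0,"dy":0,"dz":-0.02,"turn":0},{"dx":0,"dy":0,"dz":-0.02,"turn":0},{"dx":0,"dy":0,"dz":-0.012,"turn":0},{"dx":0,"dy":0,"dz":0,"turn":0},{"dx":0,"dy":0,"dz":0,"turn":0}]'
python3 -c "
from h import *
print(tool([.461,.038,.264])[0])
s=camera('scene')
cv2.imwrite('pics/p4.png',cv2.resize(s[70:210,330:450],None,fx=4,fy=4,interpolation=2)[:,:,::-1])
for z in(.26,.151,.13):print(proj('scene',[.514,-.132,z]),(proj('scene',[.514,-.132,z])-[330,70]+.5)*4)"
```

```text
time: 4.55
ee_pos: [0.5137, -0.1317, 0.2629]
orientation: [-0.0, 0.983, 0.185, -0.0]
force: [0.3, 0.2, -0.2]
gripper_width: 0.0152
finger_force: 35.0
[ 0.01256125 -0.17728611 -0.00103755]
[392.24236085 117.60726303] [250.96944339 192.42905213]
[388.07718313 151.93312108] [234.30873253 329.73248434]
[387.3359809  158.04148055] [231.34392358 354.1659222 ]
```

View pics/p4.png

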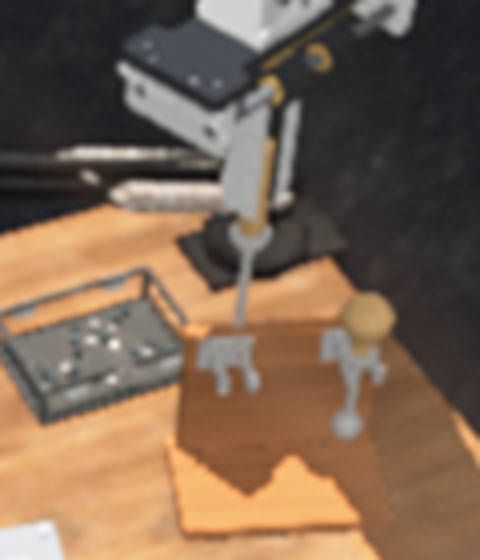

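The pin is lifted clear of the fork, with its tip at crop (240,325) and the burnisher still in place. I'll carry the pin over the hole.

```bash
python3 -m jog '[{"dx":0.0015,"dy":-0.02,"dz":0,"turn":0},{"dx":0.0015,"dy":-0.022,"dz":0,"turn":0},{"dx":0.0015,"dy":-0.022,"dz":0,"turn":0},{"dx":0.0015,"dy":-0.022,"dz":0,"turn":0},{"dx":0.0015,"dy":-0.022,"dz":0,"turn":0},{"dx":0.0015,"dy":-0.022,"dz":0.01,"turn":0},{"dx":0.0015,"dy":-0.022,"dz":0.02,"turn":0},{"dx":0.002,"dy":-0.025,"dz":0.02,"turn":0},{"dx":0,"dy":0,"dz":0.02,"turn":0},{"dx":0,"dy":0,"dz":0.005,"turn":0}]'
python3 -m jog '[{"dx":0,"dy":0,"dz":0,"turn":0},{"dx":0,"dy":0,"dz":0,"turn":0}]'
python3 -c "
from h import *
p=get_state()['ee_pos'];print(p)
s=camera('scene');t=camera('top')
im=cv2.resize(s[135:255,270:390],None,fx=5,fy=5,interpolation=2)
cv2.imwrite('pics/p5.png',im[:,:,::-1])
cv2.imwrite('pics/p5t.png',t[:,:,::-1])
for d in(-.109,-.107):print((proj('scene',p+[0,0,d])-[270,135]+.5)*5)"
```

```text
time: 5.85
ee_pos: [0.4604, 0.0386, 0.1877]
orientation: [-0.0, 0.983, 0.185, -0.001]
force: [-0.2, 1.2, -1.3]
gripper_width: 0.0155
finger_force: 35.0
time: 6.1
ee_pos: [0.4617, 0.0377, 0.1891]
orientation: [0.0, 0.983, 0.185, 0.0]
force: [0.5, -0.1, -0.5]
gripper_width: 0.0153
finger_force: 35.0
[0.46165939 0.03770564 0.18914678]
[323.06473552 359.20722971]
[323.10199253 356.53082428]
```

View pics/p5.png

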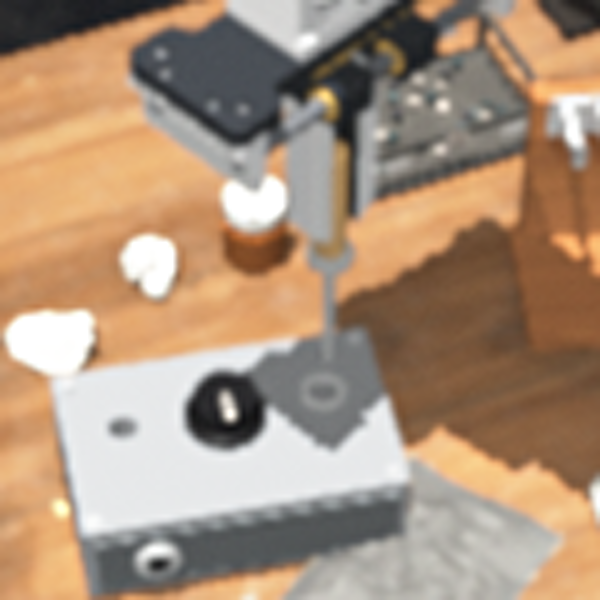

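The tip is at crop (328,357) and the collar ring's centre is at (323,391). I'll compare the two within this same camera.

```bash
python3 -c "
from h import *
C=lambda x,y:(270+x/5-.5,135+y/5-.5)
c=ray('scene',C(323,391),.057)
for z in(.079,.081,.083):
  d=c-ray('scene',C(328,358),z);d[2]=0
  print(z,d, tool([0,0,0])[1].T@d)
print(c)"
```

```text
0.079 [-0.00143772  0.00310374  0.        ] [-2.13136294e-04 -3.41391572e-03 -1.27622380e-06]
0.081 [0.00010891 0.00237774 0.        ] [ 9.64510923e-04 -2.17606248e-03  1.34954379e-07]
0.083 [0.00165554 0.00165175 0.        ] [ 2.14215814e-03 -9.38209242e-04  1.54613256e-06]
[0.46083887 0.03788265 0.057     ]
```

```bash
python3 -c "
import cv2
t=cv2.imread('pics/p5t.png');cv2.imwrite('pics/p6.png',cv2.resize(t[140:240,240:380],None,fx=4,fy=4,interpolation=2))"
```

```text
(no output)
```

View pics/p6.png

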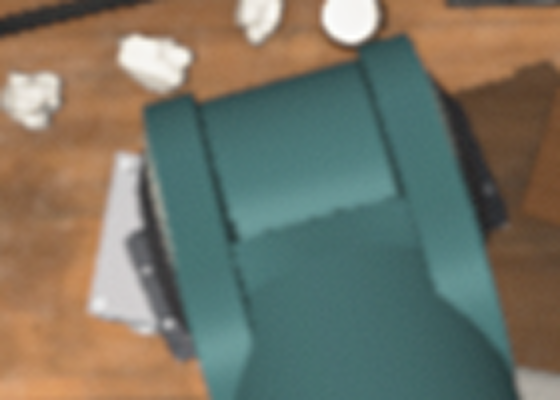

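The top view is blocked by the arm. I'll shift about 2 mm along -y of the tool and lower to just above the collar for a closer check.

```bash
python3 -m jog '[{"dx":0,"dy":-0.002,"dz":0,"turn":0},{"dx":0,"dy":0,"dz":0.006,"turn":0},{"dx":0,"dy":0,"dz":0.006,"turn":0},{"dx":0,"dy":0,"dz":0.004,"turn":0},{"dx":0,"dy":0,"dz":0,"turn":0},{"dx":0,"dy":0,"dz":0,"turn":0}]'
python3 -c "
from h import *
p=get_state()['ee_pos'];print(p)
s=camera('scene')
im=cv2.resize(s[180:230,300:366],None,fx=12,fy=12,interpolation=2)
cv2.imwrite('pics/p7.png',im[:,:,::-1])
for X in(p+[0,0,-.1104],[.461,.038,.057],[.461,.04,.057],[.463,.038,.057]):print((proj('scene',X)-[300,180]+.5)*12)"
```

```text
time: 6.95
ee_pos: [0.4607, 0.0396, 0.1725]
orientation: [-0.0, 0.983, 0.185, 0.0]
force: [0.5, 0.5, -0.7]
gripper_width: 0.0155
finger_force: 35.0
[0.46066569 0.039556   0.17251916]
[408.31827715 385.52407861]
[414.35484593 398.02605042]
[405.46954523 401.06637852]
[410.33701886 391.17797445]
```

View pics/p7.png

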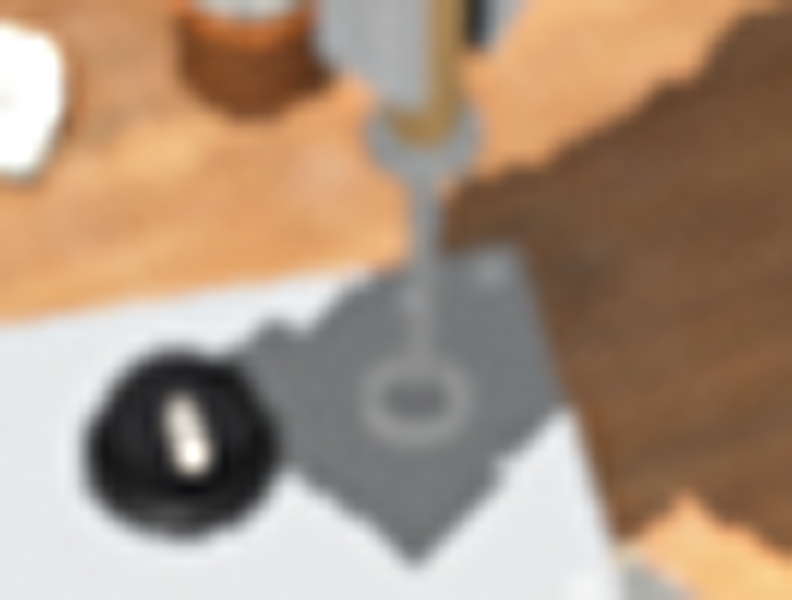

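The collar ring's centre is at about (415,402). The stem runs down at x≈422 and merges with the far rim at y≈365. The tip end isn't clear, so I'll read the raw pixel values there.

```bash
python3 -c "
from h import *
s=camera('scene').astype(int).sum(2)//3
print('cols',list(range(326,345)))
for r in range(200,219):print(r,s[r,326:345])
p=get_state()['ee_pos']
for X in(p+[0,0,-.1104],[.461,.038,.057]):print(proj('scene',X))"
```

```text
cols [326, 327, 328, 329, 330, 331, 332, 333, 334, 335, 336, 337, 338, 339, 340, 341, 342, 343, 344]
200 [163 166 171 175 178 181 181 171 154 136 108  86  84  92  98 101  97  88
  80]
201 [172 176 180 184 183 176 169 158 148 135 116 105 106 116 124 126 115 100
  82]
202 [194 199 202 202 187 156 141 137 139 138 126 117 119 129 140 139 127 106
  85]
203 [223 222 204 184 161 130 120 126 138 138 126 120 120 126 135 133 122 109
  92]
204 [234 215 173 137 125 118 116 126 138 137 125 120 119 120 123 124 120 113
  98]
205 [217 176 133 115 116 117 117 124 135 136 124 118 119 119 120 120 120 119
 104]
206 [175 132 115 118 119 118 119 124 136 136 123 119 119 118 118 118 119 118
 108]
207 [134 116 117 119 119 118 118 123 135 136 125 118 118 119 118 118 120 119
 113]
208 [119 117 117 118 118 119 120 125 136 137 125 119 119 118 119 120 118 120
 116]
209 [116 119 119 118 119 122 127 133 140 137 127 123 121 118 117 119 120 120
 118]
210 [120 118 118 119 123 134 140 142 141 137 135 134 127 121 117 120 119 120
 117]
211 [118 118 119 121 133 142 140 133 134 131 134 143 138 125 118 119 119 119
 119]
212 [119 120 118 125 136 137 123 117 117 117 120 138 143 131 119 118 119 119
 119]
213 [119 119 118 123 136 138 118 110 110 110 115 133 142 130 119 120 118 119
 117]
214 [119 118 119 121 137 146 134 121 117 120 125 139 140 126 119 117 118 116
 117]
215 [119 118 118 120 132 146 146 143 138 141 144 143 133 122 118 119 118 115
 130]
216 [118 119 118 117 123 131 140 142 143 144 140 133 124 119 118 115 114 131
 173]
217 [119 118 119 118 119 120 123 127 130 127 124 119 117 118 118 125 141 173
 214]
218 [116 118 119 119 118 119 118 119 119 118 118 118 119 116 123 158 193 218
 234]
[333.51732838 211.59875864]
[334.02957049 212.66883753]
```

The stem and ring line up sideways (column 334.3 against 334.25), and the tip looks about 1–2 mm too far back. I'll nudge it and lower gently into the collar, watching the force.

```bash
python3 -m jog '[{"dx":-0.0006,"dy":-0.001,"dz":0,"turn":0},{"dx":0,"dy":0,"dz":0.003,"turn":0},{"dx":0,"dy":0,"dz":0.003,"turn":0},{"dx":0,"dy":0,"dz":0.002,"turn":0},{"dx":0,"dy":0,"dz":0,"turn":0},{"dx":0,"dy":0,"dz":0,"turn":0}]'
python3 -c "
from h import *
s=get_state();print(s['ee_pos'],s['force'],s['ft_torque'])
s=camera('scene').astype(int).sum(2)//3
for r in range(206,218):print(r,s[r,328:342])"
```

```text
time: 7.8
ee_pos: [0.4597, 0.0403, 0.1645]
orientation: [-0.0, 0.983, 0.185, -0.0]
force: [-0.1, -0.3, -1.1]
gripper_width: 0.0153
finger_force: 35.0
[0.4597064  0.04026174 0.16447655] [-0.09747453 -0.30753104 -1.06661298] [-0.00558573  0.00559481 -0.00506853]
206 [124 116 116 116 119 127 138 135 122 118 119 119 120 119]
207 [116 117 119 118 119 125 136 135 122 119 119 119 119 119]
208 [118 119 119 117 119 126 136 134 123 118 118 118 119 118]
209 [118 118 118 122 127 132 140 138 127 122 120 119 119 120]
210 [119 120 125 134 141 142 145 141 136 135 127 120 118 119]
211 [118 122 133 142 138 138 141 140 136 143 137 125 119 119]
212 [120 123 137 139 124 125 137 131 124 137 142 131 120 119]
213 [118 123 136 137 119 119 131 128 119 133 142 131 120 117]
214 [118 122 136 146 134 125 127 126 127 140 140 126 118 119]
215 [119 122 131 146 147 142 141 141 144 142 132 122 118 119]
216 [118 118 122 132 140 142 144 143 140 133 124 119 117 116]
217 [119 121 119 119 124 126 130 129 123 122 119 117 117 116]
```

The tip is now visible inside the collar (rows 212–213, column 334.4) with no contact force. I'll lower to just above the button.

```bash
python3 -m jog '[{"dx":0,"dy":0,"dz":0.003,"turn":0},{"dx":0,"dy":0,"dz":0.003,"turn":0},{"dx":0,"dy":0,"dz":0.003,"turn":0},{"dx":0,"dy":0,"dz":0.003,"turn":0},{"dx":0,"dy":0,"dz":0.003,"turn":0},{"dx":0,"dy":0,"dz":0.003,"turn":0},{"dx":0,"dy":0,"dz":0,"turn":0},{"dx":0,"dy":0,"dz":0,"turn":0}]'
python3 -m jog '[{"dx":0,"dy":0,"dz":0.002,"turn":0},{"dx":0,"dy":0,"dz":0.002,"turn":0},{"dx":0,"dy":0,"dz":0,"turn":0},{"dx":0,"dy":0,"dz":0,"turn":0}]'
```

```text
time: 8.85
ee_pos: [0.4597, 0.0403, 0.1465]
orientation: [-0.0, 0.983, 0.185, 0.0]
force: [0.9, -0.8, -1.0]
gripper_width: 0.0157
finger_force: 35.0
time: 9.35
ee_pos: [0.4598, 0.0403, 0.1426]
orientation: [-0.0, 0.983, 0.185, 0.0]
force: [1.0, -0.4, 4.3]
gripper_width: 0.0151
finger_force: 35.0
```

```bash
python3 -m jog '[{"dx":0,"dy":0,"dz":0.002,"turn":0},{"dx":0,"dy":0,"dz":0.001,"turn":0},{"dx":0,"dy":0,"dz":0,"turn":0},{"dx":0,"dy":0,"dz":0,"turn":0}]'
python3 -m jog '[{"dx":0,"dy":0,"dz":0.001,"turn":0},{"dx":0,"dy":0,"dz":0.0005,"turn":0},{"dx":0,"dy":0,"dz":0,"turn":0},{"dx":0,"dy":0,"dz":0,"turn":0}]'
```

```text
time: 9.85
ee_pos: [0.4597, 0.0403, 0.1395]
orientation: [-0.0, 0.983, 0.185, 0.0]
force: [-0.6, 1.0, 5.5]
gripper_width: 0.0153
finger_force: 35.0
time: 10.35
ee_pos: [0.4598, 0.0403, 0.1381]
orientation: [-0.0, 0.983, 0.185, 0.0]
force: [-0.1, 0.1, 7.5]
gripper_width: 0.0159
finger_force: 35.0
```

```bash
python3 -m jog '[{"dx":0,"dy":0,"dz":0.0007,"turn":0},{"dx":0,"dy":0,"dz":0,"turn":0},{"dx":0,"dy":0,"dz":0,"turn":0},{"dx":0,"dy":0,"dz":0,"turn":0}]'
python3 -c "
from h import *
s=get_state();print(s['ee_pos'],s['force'],s['finger_force'])
s=camera('scene').astype(int).sum(2)//3
for r in range(206,218):print(r,s[r,328:342])"
```

```text
time: 10.85
ee_pos: [0.4601, 0.0404, 0.1378]
orientation: [0.0, 0.983, 0.185, 0.0]
force: [-1.6, -0.9, 14.7]
gripper_width: 0.0154
finger_force: 35.0
[0.46008384 0.0403737  0.13776246] [-1.56206761 -0.9109338  14.6691347 ] 35.00335872173309
206 [126 119 116 117 118 126 136 138 124 118 118 118 119 119]
207 [116 118 119 118 118 125 136 135 123 118 118 119 120 118]
208 [118 119 120 118 119 127 137 135 120 118 118 120 118 119]
209 [118 119 120 121 127 133 139 136 127 123 118 117 118 120]
210 [118 119 125 134 139 142 143 140 138 134 127 120 119 119]
211 [119 122 133 142 140 137 139 137 136 143 138 125 120 117]
212 [118 124 137 137 125 131 142 132 123 136 143 129 120 118]
213 [118 123 134 136 125 148 163 137 118 131 142 129 119 118]
214 [117 122 136 144 139 154 163 143 129 138 140 126 119 118]
215 [119 120 132 145 147 151 155 149 145 143 132 120 118 119]
216 [119 118 123 131 140 143 145 144 140 133 124 118 118 117]
217 [119 118 119 119 124 125 128 127 124 120 118 117 115 115]
```

The force rose sharply to 14.7 N, so the button is at its hard stop. The pin is centred in the hole and firmly gripped, so I'll hand in.

```bash
python3 -c "
from station import *
print(job_done())"
```

```text
the job is handed in; nothing more can be done
None
```

The job is handed in with the pin still gripped at 35 N and holding the reset button at its hard stop (14.7 N). I saw no contact with the burnisher or bystanders, and no verdict came back.

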